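# Clamp the tube: cap over, swing bolt into its slot

### The arm

A 6-joint arm with a two-finger parallel gripper is mounted at the origin on the work surface; the furniture and walls round the work are solid. World frame = base frame: x ahead of the robot, y to its left, z up, the work surface at z = 0. Lengths are in m, angles in rad, forces in N, time in s.
With the tool pointing down it reaches from about 0.375 to 0.9 m from the base axis. Payload 3.1 kg.
Tool frame: the origin (TCP) lies where the fingers leave the gripper's body, on its centre line; the fingertips stand 70 mm ahead of it and the grasp point (between the pads) lies 51 mm ahead of it (robot.tip_reach is the distance from the TCP to the fingertips, in m); z points along the fingers, y is the line along which they close (so a half turn about z gives the same grasp; the last joint's range is limited). The gripper opens to 87 mm and grips with 3 to 60 N. Pads are 19 mm wide; open, the fingers measure 117 mm over their backs; the gripper's body (75 mm by 190 mm) begins 51 mm behind the grasp point.
Start: joints at [-1.49, 0.527, 1.433, -0, 1.181, -0.178], TCP at [0.16, -0.604, 0.292] pointing down, gripper open.
Joint ranges: [-3.08, 3.08], [-0.75, 2.2], [0.22, 2.44], [-1.43, 4.57], [0, 2.65], [-2.85, 2.85]. Speed limits (rad/s): [2.79, 2.79, 3.14, 3.14, 3.14, 3.14].

### API

Orientations are given as a unit quaternion [x, y, z, w].
In Python, from rig import robot gives the robot as it stands.
- The arm moves only by the tool carry_out, never from a script. Its argument "rows" is a list that holds one entry, the list of rows, each a list of 6 numbers: the shift along the tool's x, y, z in mm, then the turn, a rotation vector about the tool's x, y, z in units of 8 degrees (1.0 is 8 degrees). A call has 1 to 20 rows; each row is the pose to reach, as a shift and turn from the pose commanded when the call began, along the tool's axes at that moment; what a row does not reach only later rows make up. A row lasts 1/10 s, in which the tool goes at most 50 mm and 8.59 degrees, less where a joint would pass 70% of its speed; a pose out of reach is approached as far as the arm can. A call with a gripper value outside its range is refused whole. "fingers" is the opening, from 0 (shut) to 1 (fully open), set as the call begins (left out, the last holds). The fingers move at their own pace and stop on an object; "grip_force" is the grip in N (left out, the last holds). Time passes only in rows, so rows that repeat a pose let the fingers close. It gives the time, the measured TCP pose, the force and the opening at its end, in the units of the state.
- robot.get_obs(): the state, without advancing time (a new reading comes with each control period).
- robot.camera(name): name is "scene" or "top" or "wrist"; returns a dict with "color" (400x640x3 uint8, red, green, blue), "depth" (400x640 float32, m along the optical axis (not along the pixel's ray), 0 where there is no reading), "K" (3x3 intrinsics, pixels), "camera_from_world" (4x4, takes a point from world to camera coordinates). Camera axes: x right, y down, z forward; pixel columns grow to the right and rows downward; lengths in m; the calibration is good to about 2 mm. A picture is of the moment at which its call begins.
- robot.hand_in(): hands the job in, once; it reports no verdict.
The state is a dict: "time": time; "q": joint angles; "joint_velocities": joint speeds; "joint_torque": joint torques, N m; "position": TCP position; "tool_rot": TCP orientation; "ft_force": force on the tool from outside, world axes, zero at the start; "moment": the same for the moment, N m; "grip_width": finger opening in m.
Only numpy, scipy, OpenCV 4.12 (cv2) and the standard library are available. Lean on these libraries where they do the work, as an engineer would, in place of code of your own. Each camera call takes 0.05 s, during which the arm holds its last target. There are 200 camera calls.

### The job

Clamp the loose tube where it lies in the bench saddle: swing the red hinged cap over and press it down on the tube, pull the black sprung nut outward along its rod, swing the bolt upright into the slotted steel keeper of the cap's lug and let the nut drop behind the keeper's raised lip, so that its spring holds the cap fully home. The keeper may stand off to one side and the bolt has sideways play, so feel for the slot and do not force the bolt when it catches, which would lever the cap up again. Leave the tube where it lies and the other things on the bench undisturbed, and let go of everything.

Things in the scene. Friction and masses are not known exactly. Their poses are not given: they have to be found in the camera images.
- clamp: Tube clamp fixed to the bench: dark steel plate 150 x 80 x 12 mm with a grey half-round saddle. Origin: centre of the plate's underside; z up, y along the tube, the -x side (towards the robot, give or take the yaw) carries the swing bolt, the +x side the cap's hinge. Saddle, ears and cap are 36 mm wide along y.
- saddle (a point): Point on the tube's axis at the middle of the saddle, 48 mm above the bench, on the clamp's z axis.
- tube: Loose bright aluminium tube, 34 mm across and 200 mm long, lying in the saddle along the clamp's y. Origin at its middle, on its axis; y is the axis. 0.35 kg.
- cap_hinge (a point): Middle of the cap's hinge pin: 34 mm towards +x of the saddle point, 48 mm above the bench. The pin lies along the clamp's y; axes as the clamp's.
- cap_angle (a joint): Angle q of the red cap, rad: 0 home, 2.3 thrown right back; turns about the clamp's +y, so a lug point a from the hinge is at x = -a cos q, z = +a sin q from it. Stiff hinge (0.4 N m, 5 N at the lug): stays where left. A rubber pad in it meets the tube at about 0.09 rad and takes another 2 N at the lug to press home. The seated nut's spring pulls it home from a few degrees up.
- cap_lug (a point): Grip point on the cap's red lug; closed, 82 mm to -x of the hinge, 5.5 mm above it; flat sides 36 mm apart along y. Between its cheeks a steel keeper, 22 mm wide, stands anywhere within 4 mm of the middle (it will not shift): look or feel. Its slot, 10.5 mm, runs 73 to 96.5 mm from the hinge, open at the end; closed, top 58 mm over the bench; a lip 4 mm high, 4.5 mm thick, crosses its end.
- bolt_pivot (a point): Middle of the swing bolt's pivot pin: 44 mm towards -x of the clamp's origin and 22 mm above the bench; the pin lies along the clamp's y; axes as the clamp's. Fixed to the clamp: the bolt's own place along the pin shows in nut_grip. The lug's middle lies at this point's y.
- bolt_angle (a joint): Lean f of the swing bolt, rad: 0 upright (in the slot), growing as it leans out to the clamp's -x; stops at -0.02 and 1.4. Stays where left. Rod (8 mm square, 78 mm) points along -x sin f + z cos f. The bolt slides 6 mm either way along its pin (y, about 1 N). Unless within 1.2 mm of the slot's middle the rod catches on the keeper at 0.6 to 0.7 rad; pushed on (over 5 N) it levers the cap up.
- nut (a joint): How far the nut is pulled outward along the rod, m: 0 at rest, 0.022 at its stop. A spring draws it back (8 N at 0, 13.5 N at the stop). Seated on the keeper with the cap home it reads about 0.0015; to pass over the lip it must be pulled about 7 mm with the cap home, and 1 mm more for each 0.01 rad that the cap stands up, so best pull it almost to its stop (0.02).
- nut_grip (a point): Grip point of the nut, on the rod's axis, 66.5 mm from the pivot pin at rest, farther by nut when pulled. The nut is a black knurled cylinder 24 mm across, 44 mm long, with a yellow band near its lower end; the point is 32 mm above its lower face, 12 mm below its top. z runs outward along the rod, y is the clamp's y.
- vial: Bystander: white dropper bottle with a red cap, 31 mm across, 94 mm tall, loose.
- grease_tin: Bystander: flat tin with a blue lid, 54 mm across, 24 mm high, loose.
- connector: Bystander: dark grey round plastic pipe connector standing upright, 25 mm across, 32 mm tall, loose.
Things that resemble listed ones, but are neither listed nor needed, are in the scene too. Leave any green look-alike of the clamp alone.

How it is judged:
By the outcome, as a careful person would: the job done as asked, in the order asked, and still so for the second after the job is handed in, with the robot touching nothing.
It also fails if it takes over 72 s, if anything falls off the work surface, if the arm or the gripper's body presses on something with over 40 N, if the wrist force passes 120 N, or if a joint passes its speed limit or range.

## Working session

There is one attempt and no reset: what is moved stays moved. The work goes in short steps, Python scripts to look and compute and a tool call to move; the robot and the scene stay as the last step left them, time stands still between calls to the robot, and variables do not carry over. Pictures are saved under pics/ and viewed, on a budget of 10 in all, crops included, one or two more only if the job needs it, and the job is handed in when it is done.

Besides the shell and the picture viewer there is one more tool, called by a JSON object that holds its "method" and its "body". carry_out: Moves the arm, as the interface text tells. Its arguments: {"type":"object","properties":{"rows":{"type":"array"},"fingers":{"type":"number"},"grip_force":{"type":"number"}},"required":["rows"]}

```bash
ls; mkdir -p pics; python3 - <<'E'
from rig import robot
import cv2,numpy as np
o=robot.get_obs();print(o)
for n in("scene","top"):
    c=robot.camera(n);np.savez(f"{n}0.npz",**c);cv2.imwrite(f"pics/{n}0.png",c["color"][...,::-1])
    print(n,c["K"].tolist(),np.linalg.inv(c["camera_from_world"]).round(3).tolist())
E
```

```text
pics
{'time': 0.0, 'q': array([-1.49049553e+00,  5.28460308e-01,  1.43391980e+00, -2.52782016e-05,
        1.18141395e+00, -1.78506674e-01]), 'joint_velocities': array([ 7.78514576e-04, -6.89455779e-04, -1.82537407e-03,  4.53271641e-05,
       -5.69293106e-04,  3.28675694e-05]), 'joint_torque': array([-1.20648743e-03, -4.40054941e+01, -1.76594013e+01,  6.32567424e-02,
        5.82133967e-02, -1.57995587e-04]), 'position': array([ 0.1599252 , -0.60357371,  0.29126952]), 'tool_rot': array([ 9.91637792e-01,  1.29047579e-01,  4.23523650e-05, -1.09994872e-03]), 'ft_force': array([0.22244363, 0.69417646, 0.00771381]), 'moment': array([-0.00417337,  0.00407426,  0.00519737]), 'grip_width': 0.08677977016303916}
scene [[418.5203452419182, 0.0, 314.7135421305549], [0.0, 418.5203452419182, 196.954172718994], [0.0, 0.0, 1.0]] [[-0.855, -0.327, 0.402, 0.2], [-0.518, 0.565, -0.642, 0.637], [-0.017, -0.758, -0.653, 0.747], [0.0, 0.0, 0.0, 1.0]]
top [[437.2243272001898, 0.0, 316.3246219556694], [0.0, 437.2243272001898, 196.38677081755398], [0.0, 0.0, 1.0]] [[0.004, -0.993, 0.121, 0.47], [-1.0, -0.003, 0.01, -0.042], [-0.01, -0.121, -0.993, 1.101], [0.0, 0.0, 0.0, 1.0]]
```

View pics/scene0.png

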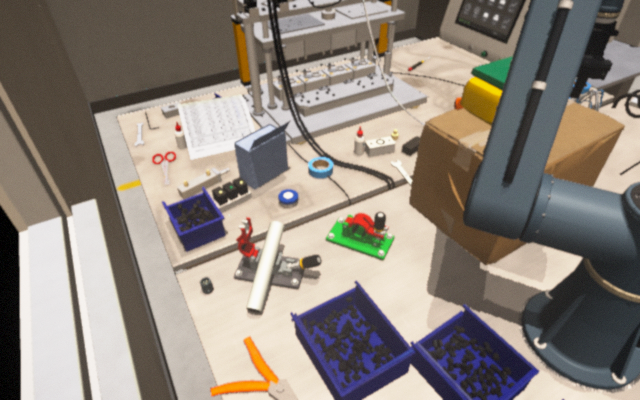

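View pics/top0.png

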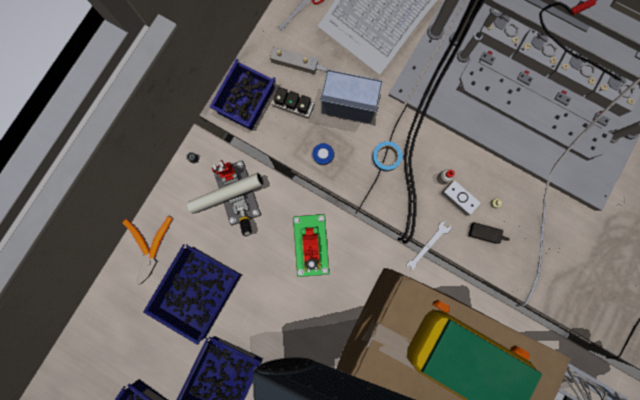

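The scene view shows the clamp at about (270,265), its cap thrown back at (245,235) and its nut at (312,261). The top view shows the tube from (188,207) to (262,180), the red cap at (228,170) and the nut at (247,226). The green look-alike is at (311,245) in the top view.

```bash
cat > h.py <<'E'
import numpy as np,cv2
from scipy.spatial.transform import Rotation as R
def cloud(c):
    d=c["depth"];K=c["K"];v,u=np.mgrid[:d.shape[0],:d.shape[1]]
    p=np.stack([(u-K[0,2])/K[0,0]*d,(v-K[1,2])/K[1,1]*d,d,np.ones_like(d)],-1)
    return (p@np.linalg.inv(c["camera_from_world"]).T)[...,:3]
def grab(n,name):
    from rig import robot
    c=robot.camera(n);np.savez(f"{name}.npz",**c);cv2.imwrite(f"pics/{name}.png",c["color"][...,::-1]);return c
E
python3 - <<'E'
from h import *
for n,(u0,u1,v0,v1) in {"top0":(180,275,155,240),"scene0":(230,330,215,315)}.items():
    n_=n;c=dict(np.load(n+".npz"));P=cloud(c);ok=np.zeros(P.shape[:2],bool);ok[v0:v1,u0:u1]=1;ok&=c["depth"]>0
    col=c["color"].astype(int);r,g,b=col[...,0],col[...,1],col[...,2]
    red=ok&(r>110)&(g<70)&(b<70); blk=ok&(col.max(-1)<50)&(P[...,2]>.03);yel=ok&(r>140)&(b<90)&(g>100)&(P[...,2]>.02)
    tube=ok&(P[...,2]>.05)&(r>120)&(abs(r-b)<70)&(g>110)
    print(n)
    for k,m in dict(red=red,blk=blk,yel=yel,tube=tube).items():
        q=P[m]; 
        if len(q)<3: print(k,len(q));continue
        print(k,len(q),np.median(q,0).round(4),q.min(0).round(3),q.max(0).round(3))
        if k=="tube":
            m0=q.mean(0);s=np.linalg.svd(q-m0,full_matrices=False)[2][0];s*=np.sign(s[1]);t=(q-m0)@s
            print(" axis",s.round(3),"yaw",np.degrees(np.arctan2(-s[0],s[1])).round(2),"ends",t.min(),t.max(),"mid",(m0+s*(t.min()+t.max())/2).round(4),"ztop",np.percentile(q[:,2],95))
    cv2.imwrite(f"pics/{n}_crop.png",cv2.resize(c["color"][v0:v1,u0:u1,::-1],None,fx=6,fy=6,interpolation=cv2.INTER_CUBIC)[:600,:800])
E
```

```text
top0
red 84 [0.6477 0.1818 0.0624] [0.639 0.169 0.05 ] [0.67  0.201 0.144]
blk 171 [0.5326 0.1373 0.064 ] [0.506 0.098 0.03 ] [0.702 0.28  0.135]
yel 7 [0.5454 0.1478 0.0512] [0.543 0.141 0.048] [0.548 0.154 0.053]
tube 674 [0.6147 0.1692 0.0723] [0.509 0.103 0.05 ] [0.679 0.244 0.147]
 axis [-0.335  0.88  -0.337] yaw 20.82 ends -0.06567316726503197 0.08491298476554518 mid [0.6129 0.1759 0.0711] ztop 0.12094648887611048
scene0
red 253 [0.652  0.1965 0.0849] [0.64  0.169 0.013] [0.681 0.209 0.143]
blk 0
yel 22 [0.5419 0.1547 0.0499] [0.537 0.147 0.041] [0.65  0.205 0.144]
tube 1091 [0.6131 0.1738 0.0678] [0.442 0.101 0.05 ] [0.68  0.284 0.146]
 axis [-0.809  0.541 -0.228] yaw 56.21 ends -0.07289728078183615 0.16664336667193705 mid [0.5667 0.1981 0.0616] ztop 0.13041791836733801
```

View pics/scene0_crop.png

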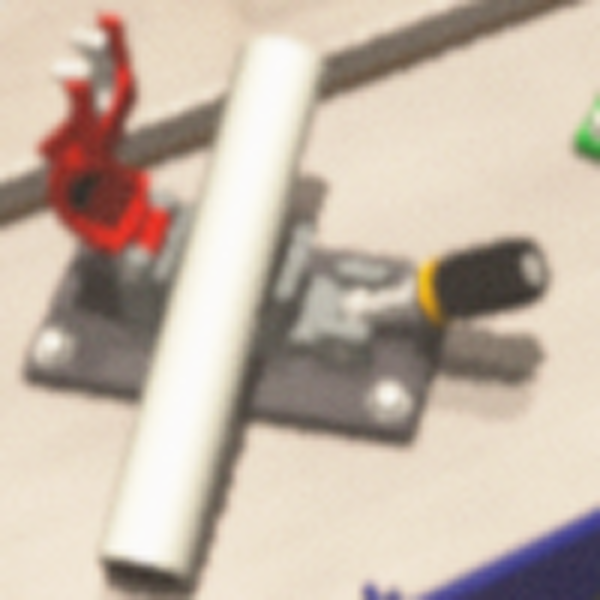

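The cap is thrown back to about upright at crop (100,160), and the nut lies out towards the robot at crop (490,270). I'll refine the clamp frame and check the obstacles on the way there.

```bash
python3 - <<'E'
from h import *
from rig import robot
print([x for x in dir(robot) if x[0]!="_"])
c=dict(np.load("top0.npz"));P=cloud(c)
q=P.reshape(-1,3);q=q[(c["depth"].ravel()>0)]
# tube: top strip
m=(abs(q[:,0]-.61)<.13)&(abs(q[:,1]-.17)<.13)&(q[:,2]>.055)&(q[:,2]<.07)
y0=np.radians(20);s=np.array([-np.sin(y0),np.cos(y0)]);n=np.array([np.cos(y0),np.sin(y0)])
t=q[m][:,:2]-[.613,.176]
k=abs(t@n)<.022;t=t[k]
for i in range(3):
    a=np.polyfit(t@s,t@n,1); 
    keep=abs(t@n-np.polyval(a,t@s))<.016;t=t[keep]
print(len(t),a,"yaw",20-np.degrees(np.arctan(a[0])),"along",np.percentile(t@s,[0,1,99,100]), "ztop",np.percentile(q[m][k][keep if len(keep)==k.sum() else slice(None)][:,2],90) )
mid=np.array([.613,.176])+n*a[1]+s*np.percentile(t@s,[0,100]).mean();print("mid",mid)
# obstacles on path
for x,y in [(.16,-.6),(.25,-.45),(.35,-.28),(.45,-.1),(.53,.03),(.6,.17)]:
    mm=(np.hypot(q[:,0]-x,q[:,1]-y)<.15);print(x,y,np.percentile(q[mm][:,2],[50,99.5,100]).round(3) if mm.any() else None)
E
```

```text
['Unreachable', 'camera', 'get_obs', 'hand_in', 'tip_reach']
231 [ 0.13722567 -0.00662608] yaw 12.186350092773969 along [-0.08087203 -0.07994281  0.0522404   0.06146717] ztop 0.06825461254162002
mid [0.61009195 0.16461644]
0.16 -0.6 [0.002 0.269 0.27 ]
0.25 -0.45 [0.264 0.378 0.38 ]
0.35 -0.28 [0.262 0.379 0.497]
0.45 -0.1 [0.002 0.263 0.267]
0.53 0.03 [0.001 0.1   0.105]
0.6 0.17 [0.001 0.134 0.147]
```

{"method": "carry_out", "body": {"rows": [[[0, 0, -50, 0, 0, 0], [0, 0, -100, 0, 0, 0], [0, 0, -150, 0, 0, 0], [0, 0, -200, 0, 0, 0], [0, 0, -250, 0, 0, 0], [34, -37, -250, 0, 0, 0], [68, -74, -250, 0, 0, 0], [102, -110, -250, 0, 0, 0], [136, -147, -250, 0, 0, 0], [170, -184, -250, 0, 0, 0], [204, -221, -250, 0, 0, 0], [238, -258, -250, 0, 0, 0], [272, -295, -250, 0, 0, 0], [306, -331, -250, 0, 0, 0], [340, -368, -250, 0, 0, 0], [374, -405, -250, 0, 0, 0], [408, -442, -250, 0, 0, 0], [442, -479, -250, 0, 0, 0], [476, -516, -250, 0, 0, 0], [510, -552, -250, 0, 0, 0]]]}}

```text
time: 2.1
position: [0.5112, 0.0608, 0.542]
tool_rot: [0.992, 0.129, -0.0, 0.0]
ft_force: [0.2, -0.5, -0.4]
grip_width: 0.0874
```

{"method": "carry_out", "body": {"rows": [[[36, -37, 40, 0, 0, 0], [71, -74, 80, 0, 0, 0], [71, -74, 130, 0, 0, 0], [71, -74, 180, 0, 0, 0], [71, -74, 180, 0, 0, 0], [71, -74, 180, 0, 0, 0]]]}}

```text
time: 2.7
position: [0.5584, 0.1486, 0.3575]
tool_rot: [0.992, 0.129, -0.005, -0.0]
ft_force: [0.3, 0.4, 0.4]
grip_width: 0.0871
```

```bash
python3 - <<'E'
from h import *
from rig import robot
o=robot.get_obs();print(o["position"],o["q"].round(3),o["tool_rot"])
c=grab("wrist","wrist1");T=np.linalg.inv(c["camera_from_world"])
Rt=R.from_quat(o["tool_rot"]).as_matrix()
print("cam in tool",(Rt.T@(T[:3,3]-o["position"])).round(4),(Rt.T@T[:3,:3]).round(3).tolist())
E
```

```text
[0.55838153 0.1486202  0.35746503] [ 0.067  0.398  1.467 -0.     1.287  1.378] [ 9.91573853e-01  1.29428700e-01 -5.42118527e-03 -3.39872694e-04]
cam in tool [ 0.0744 -0.     -0.0914] [[0.001, -0.962, -0.273], [1.0, 0.001, 0.0], [0.0, -0.273, 0.962]]
```

View pics/wrist1.png

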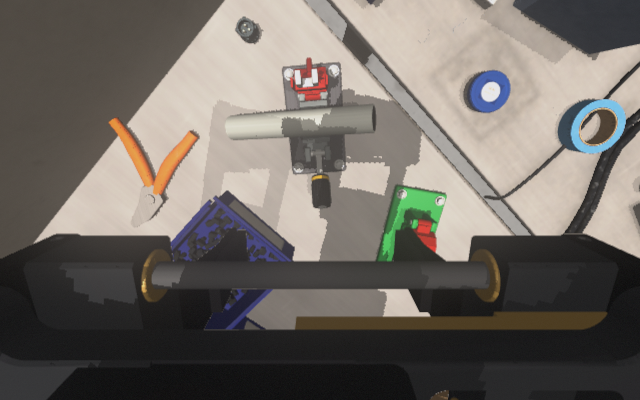

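The wrist view shows the plate spanning about (283–345, 64–175), the cap at (309,80), the tube at (300,122) and the nut at (320,190). I'll measure from its depth.

```bash
python3 - <<'E'
from h import *
c=dict(np.load("wrist1.npz"));P=cloud(c);col=c["color"].astype(int);r,g,b=col[...,0],col[...,1],col[...,2]
W=np.zeros(P.shape[:2],bool);W[50:215,215:385]=1;W&=c["depth"]>0
z=P[...,2]
# tube
m=W&(z>.052)&(z<.072)&(col.max(-1)-col.min(-1)<40); m[:95]=0;m[145:]=0
q=P[m];pts=q[:,:2];
mu=np.median(pts,0)
rect=cv2.minAreaRect((pts*1000).astype(np.float32));print("tube",m.sum(),rect,"ztop",np.percentile(q[:,2],[50,95]))
v=np.linalg.svd(pts-pts.mean(0),full_matrices=False)[2][0];v*=np.sign(v[1]);yaw=np.arctan2(-v[0],v[1]);print("yaw",np.degrees(yaw),pts.mean(0))
# plate
m=W&(z>.007)&(z<.017)
m=cv2.morphologyEx(m.astype(np.uint8),cv2.MORPH_OPEN,np.ones((3,3)))>0
q=P[m];print("plate",cv2.minAreaRect((q[:,:2]*1000).astype(np.float32)),np.median(q[:,2]),m.sum())
n=np.array([np.cos(yaw),np.sin(yaw)]);s=np.array([-n[1],n[0]])
O=np.array(rect[0])/1000
C=lambda p:np.c_[(p[:,:2]-O)@n,(p[:,:2]-O)@s,p[:,2]]*1000
red=W&(r>100)&(g<60)&(b<60);q=C(P[red]);print("red",red.sum(),np.percentile(q,[1,50,99],axis=0).round(1).tolist())
blk=W&(col.max(-1)<60)&(z>.035);blk[:165]=0;q=C(P[blk]);print("blk",blk.sum(),np.percentile(q,[2,50,98],axis=0).round(1).tolist())
u=np.linalg.svd(q-q.mean(0))[2];print(u[0])
yel=W&(r>130)&(b<80)&(g>90)&(z>.02);q=C(P[yel]);print("yel",yel.sum(),np.percentile(q,[2,50,98],axis=0).round(1).tolist())
cv2.imwrite("pics/wrist1_crop.png",cv2.resize(c["color"][55:215,255:375,::-1],None,fx=5,fy=5,interpolation=cv2.INTER_CUBIC)[:600,:800])
# silver screws: bright pts at z~.012-.02
sc=W&(col.min(-1)>150)&(z>.008)&(z<.022);q=C(P[sc]);print(len(q))
_,l,st,ce=cv2.connectedComponentsWithStats(sc.astype(np.uint8))
for i in range(1,len(st)):
    if st[i,4]>8: print(st[i],C(P[l==i]).mean(0).round(1))
E
```

```text
tube 1402 ((624.2799072265625, 166.20852661132812), (49.23653030395508, 133.86912536621094), 14.930964469909668) ztop [0.06211611 0.07089409]
yaw 21.266495882816024 [0.61279777 0.18290431]
plate ((614.6383056640625, 172.0038604736328), (149.8191375732422, 79.979248046875), 19.345827102661133) 0.010774025177432395 2356Traceback (most recent call last):
  File "<stdin>", line 18, in <module>
    return _quantile_unchecked(
        a, q, axis, out, overwrite_input, method, keepdims, weights)
    return _ureduce(a,
                    func=_quantile_ureduce_func,
    ...<5 lines>...
                    overwrite_input=overwrite_input,
                    method=method)
    r = func(a, **kwargs)
    result = _quantile(arr,
                       quantiles=q,
    ...<2 lines>...
                       out=out,
                       weights=wgt)
    slices_having_nans = np.isnan(arr[-1, ...])
                                  ~~~^^^^^^^^^
IndexError: index -1 is out of bounds for axis 0 with size 0
```

The plate fit is 149.8 x 80.0 mm against the given 150 x 80, with centre (0.6146, 0.1720) and yaw 19.35°. I'll use it.

```bash
cat >> h.py <<'E'
yaw=np.radians(19.35);O=np.array([.6146,.1720,0]);RC=R.from_euler("z",yaw).as_matrix()
def C(p): return (np.asarray(p)-O)@RC*1000   # world -> clamp mm
def tool():
    from rig import robot
    o=robot.get_obs();Rt=RC.T@R.from_quat(o["tool_rot"]).as_matrix()
    print("t",round(o["time"],2),"TCP clamp",C(o["position"]).round(1),"grasp",(C(o["position"])+51*Rt[:,2]).round(1),"tip",(C(o["position"])+70*Rt[:,2]).round(1))
    print("tool axes in clamp x,y,z:",Rt.T.round(3).tolist(),"Fclamp",(RC.T@o["ft_force"]).round(1),"w",o["grip_width"].round(4))
    return o,Rt
def turn(Rt,lean):   # rotvec (units of 8deg) to clamp-aligned tool with given lean (rad), and shift fn
    want=np.diag([1,-1,-1.])@R.from_euler("y",lean).as_matrix()
    return R.from_matrix(Rt.T@want).as_rotvec()/np.radians(8),want
def go(grasp,lean,reach=51):
    o,Rt=tool();rv,want=turn(Rt,lean)
    d=np.asarray(grasp)-reach*want[:,2]-C(o["position"])
    print("shift",(Rt.T@d).round(1),"turn",rv.round(3))
E
python3 - <<'E'
from h import *
c=dict(np.load("wrist1.npz"));P=cloud(c);col=c["color"].astype(int);r,g,b=col[...,0],col[...,1],col[...,2]
W=np.zeros(P.shape[:2],bool);W[50:215,215:385]=1;W&=c["depth"]>0;Q=C(P);z=Q[...,2]
def rep(n,m):
    q=Q[m];print(n,len(q),np.percentile(q,[2,50,98],axis=0).round(1).tolist() if len(q) else "")
    return q
rep("tube",W&(z>55)&(z<72)&(abs(Q[...,0])<20)&(abs(Q[...,1])<110))
rep("red",W&(r-np.maximum(g,b)>50)&(z>25))
yel=W&(r>120)&(b<90)&(g>80)&(r-b>50)&(abs(Q[...,1])<25)&(Q[...,0]<-40);rep("yel",yel)
q=rep("nut",W&(Q[...,0]<-68)&(Q[...,0]>-140)&(abs(Q[...,1])<25)&(z>25))
for x in range(-130,-60,8):
    s=q[abs(q[:,0]-x)<4]
    if len(s)>4: print(x,len(s),"ymid",((np.percentile(s[:,1],97)+np.percentile(s[:,1],3))/2).round(1),"ztop",np.percentile(s[:,2],90).round(1))
cv2.imwrite("pics/wrist1_crop.png",cv2.resize(c["color"][55:215,255:375,::-1],None,fx=5,fy=5,interpolation=cv2.INTER_CUBIC)[:600,:800])
c=dict(np.load("scene0.npz"));P=cloud(c);col=c["color"].astype(int);Q=C(P)
m=(col[...,0]-np.maximum(col[...,1],col[...,2])>60)&(abs(Q[...,0]-55)<70)&(abs(Q[...,1])<40)&(Q[...,2]>30)
q=rep("sred",m)
for zz in range(40,150,10):
    s=q[abs(q[:,2]-zz)<5]
    if len(s)>3: print(zz,len(s),np.percentile(s,[5,50,95],axis=0).round(1)[:,:2].tolist())
go([5,0,200],0)
E
```

```text
tube 1149 [[-15.8, -52.2, 55.3], [0.9, 8.1, 63.9], [16.4, 43.5, 71.7]]
red 600 [[28.1, -17.1, 49.4], [40.1, -0.9, 100.5], [66.1, 17.1, 142.9]]
yel 48 [[-76.5, -8.4, 44.8], [-73.1, 1.3, 50.5], [-70.5, 9.9, 52.8]]
nut 619 [[-112.8, -13.1, 44.6], [-90.0, -1.4, 58.6], [-69.0, 10.7, 69.6]]
-114 27 ymid -1.1 ztop 63.0
-106 94 ymid -1.2 ztop 69.7
-98 126 ymid -0.8 ztop 67.9
-90 125 ymid -1.5 ztop 63.2
-82 118 ymid -1.1 ztop 58.6
-74 107 ymid -1.2 ztop 53.6
-66 22 ymid -1.1 ztop 49.3
sred 329 [[28.6, -17.6, 52.0], [41.3, 8.3, 90.4], [63.1, 18.5, 143.2]]
50 25 [[27.3, -9.0], [29.9, 0.6], [34.4, 9.1]]
60 73 [[32.6, -14.6], [37.9, 3.8], [45.8, 17.1]]
70 48 [[38.7, -15.2], [46.2, 7.4], [54.2, 17.6]]
80 10 [[53.7, 16.6], [56.8, 17.4], [59.4, 18.1]]
90 19 [[54.4, 1.3], [59.1, 13.7], [67.2, 17.7]]
100 39 [[40.8, 1.7], [53.4, 13.5], [63.0, 18.1]]
110 25 [[36.4, -9.6], [40.2, 15.4], [53.8, 18.1]]
120 48 [[36.0, -16.8], [38.1, 8.2], [43.7, 18.1]]
130 16 [[38.3, -17.2], [40.7, 16.5], [44.5, 18.8]]
140 26 [[38.7, -18.1], [41.9, 15.5], [45.0, 18.3]]
t 2.75 TCP clamp [-59.4  -4.1 360.4] grasp [-59.7  -4.1 309.4] tip [-59.8  -4.  290.4]Traceback (most recent call last):
  File "<stdin>", line 21, in <module>
  File "h.py", line 22, in go
    o,Rt=tool();rv,want=turn(Rt,lean)
         ~~~~^^
  File "h.py", line 16, in tool
    print("tool axes in clamp x,y,z:",Rt.T.round(3).tolist(),"Fclamp",(RC.T@o["ft_force"]).round(1),"w",o["grip_width"].round(4))
                                                                                                        ^^^^^^^^^^^^^^^^^^^^^
AttributeError: 'float' object has no attribute 'round'
```

View pics/wrist1_crop.png

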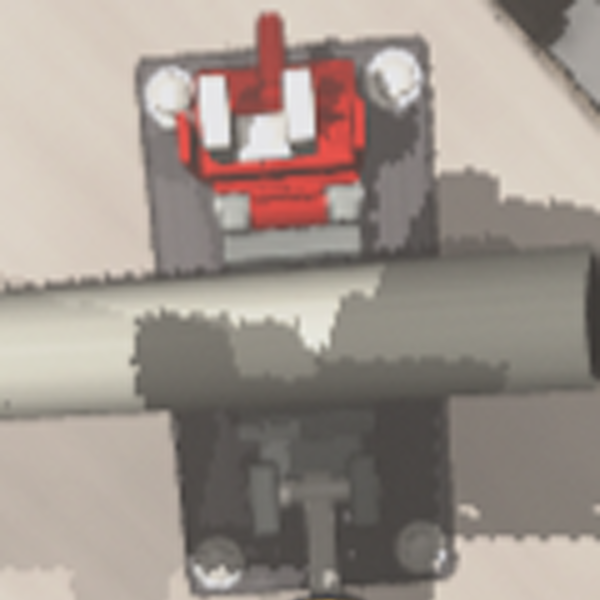

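The crop shows the plate and the cap thrown back. The keeper's white tines are at crop (215,105) and (300,105) with the slot near (258,105), to the left (+y) of the lug's middle at about (275,105). Next I'll measure the keeper offset and check clearance for the push.

```bash
sed -i 's/o\["grip_width"\].round(4)/round(o["grip_width"],4)/' h.py; python3 - <<'E'
from h import *
c=dict(np.load("wrist1.npz"));P=cloud(c);col=c["color"].astype(int);Q=C(P)
m=np.zeros(Q.shape[:2],bool);m[66:88,292:320]=1;m&=(col.min(-1)>140)
q=Q[m];print(len(q),np.percentile(q,[2,50,98],axis=0).round(1).tolist())
for v in range(68,87,3):
    print(v,[(u,Q[v,u].round(1).tolist()) for u in range(290,330) if m[v,u] and (not m[v,u-1] or not m[v,u+1])])
r=(col[...,0]-np.maximum(col[...,1],col[...,2])>50);r[:64]=0;r[92:]=0;r[:,:285]=0;r[:,335:]=0
q=Q[r&(Q[...,2]>110)];print("lug red y",np.percentile(q[:,1],[1,50,99]),len(q))
for n in("wrist1","top0","scene0"):
    c=dict(np.load(n+".npz"));q=C(cloud(c))[c["depth"]>0]
    k=(q[:,0]>85)&(q[:,0]<130)&(abs(q[:,1])<110)&(q[:,2]<200);print(n,k.sum(),q[k][:,2].max() if k.any() else "")
go([72,0,200],0,70); go([66,0,122],0,70)
E
```

```text
261 [[38.6, -8.0, 16.9], [44.5, 3.2, 142.0], [65.3, 25.5, 144.4]]
68 []
71 [(292, [66.5, 25.3, 18.3]), (299, [51.0, 8.7, 141.7]), (312, [49.9, -3.7, 143.0]), (316, [49.5, -7.5, 143.7])]
74 [(292, [62.8, 25.7, 17.8]), (295, [48.5, 12.6, 142.7]), (299, [48.0, 8.8, 144.3]), (312, [47.2, -3.5, 143.6]), (317, [46.8, -8.2, 143.7])]
77 [(295, [45.9, 12.9, 142.8]), (300, [45.6, 8.2, 142.2]), (311, [47.1, -1.7, 118.9]), (317, [44.2, -8.0, 142.8])]
80 [(295, [43.1, 13.1, 143.6]), (300, [42.9, 8.4, 142.5]), (303, [44.8, 6.7, 119.5]), (317, [41.5, -7.8, 143.4])]
83 [(296, [40.4, 12.5, 143.1]), (300, [40.2, 8.7, 141.9]), (303, [41.8, 6.9, 120.8]), (312, [41.1, -2.3, 119.9])]
86 [(303, [39.0, 7.2, 119.7]), (312, [38.4, -2.0, 117.6])]
lug red y [-17.5011616   -8.51038294  17.83839959] 192
wrist1 5367 32.8905441658347
top0 1278 35.599725522501345
scene0 1298 35.843719019756136
t 2.75 TCP clamp [-59.4  -4.1 360.4] grasp [-59.7  -4.1 309.4] tip [-59.8  -4.  290.4]
tool axes in clamp x,y,z: [[0.997, -0.078, -0.005], [-0.078, -0.997, -0.001], [-0.005, 0.001, -1.0]] Fclamp [ 0.1  0.3 -0.1] w 0.0867
shift [131.1 -14.3  89.8] turn [-0.008  0.034 -0.563]
t 2.75 TCP clamp [-59.4  -4.1 360.4] grasp [-59.7  -4.1 309.4] tip [-59.8  -4.  290.4]
tool axes in clamp x,y,z: [[0.997, -0.078, -0.005], [-0.078, -0.997, -0.001], [-0.005, 0.001, -1.0]] Fclamp [ 0.1  0.3 -0.1] w 0.0867
shift [125.5 -13.8 167.8] turn [-0.008  0.034 -0.563]
```

{"method": "carry_out", "body": {"rows": [[[45, -5, 20, 0, 0, -0.3], [90, -10, 40, 0, 0.03, -0.56], [131, -14, 70, 0, 0.03, -0.56], [133, -14, 110, 0, 0.03, -0.56], [132, -14, 150, 0, 0.03, -0.56], [132, -14, 168, 0, 0.03, -0.56], [132, -14, 168, 0, 0.03, -0.56], [132, -14, 168, 0, 0.03, -0.56]]], "fingers": 0, "grip_force": 20}}

```text
time: 3.55
position: [0.6864, 0.1955, 0.1966]
tool_rot: [0.986, 0.167, 0.004, -0.0]
ft_force: [-0.3, -0.2, 0.8]
grip_width: 0.0313
```

```bash
python3 - <<'E'
from h import *
tool()
h=10
for q in np.arange(1.65,-.01,-.15):
    p=np.array([34,48])+88*np.array([-np.cos(q),np.sin(q)])+h*np.array([np.sin(q),np.cos(q)])+[9.5,0];print(q.round(2),p.round(0))
E
```

```text
t 3.55 TCP clamp [ 75.5  -1.6 196.6] grasp [ 75.9  -1.7 145.6] tip [ 76.1  -1.7 126.6]
tool axes in clamp x,y,z: [[1.0, -0.001, 0.008], [-0.001, -1.0, 0.001], [0.008, -0.001, -1.0]] Fclamp [-0.3 -0.1  0.8] w 0.0313
1.65 [ 60. 135.]
1.5 [ 47. 136.]
1.35 [ 34. 136.]
1.2 [ 21. 134.]
1.05 [  8. 129.]
0.9 [ -3. 123.]
0.75 [-14. 115.]
0.6 [-23. 106.]
0.45 [-31.  95.]
0.3 [-38.  84.]
0.15 [-42.  71.]
0.0 [-44.  58.]
```

{"method": "carry_out", "body": {"rows": [[[0, 0, 0, 0, 0, 0], [-6, 0, -2, 0, 0, 0], [-13, 0, -4, 0, 0, 0], [-20, 0, -6, 0, 0, 0], [-27, 0, -7, 0, 0, 0], [-39, 0, -9, 0, 0, 0], [-52, 0, -9, 0, 0, 0], [-65, 0, -6, 0, 0, 0], [-76, 0, 0, 0, 0, 0], [-87, 0, 8, 0, 0, 0], [-96, 0, 17, 0, 0, 0], [-104, 0, 27, 0, 0, 0], [-108, 0, 32, 0, 0, 0], [-111, 0, 38, 0, 0, 0], [-115, 0, 46, 0, 0, 0], [-117, 0, 52, 0, 0, 0], [-117, 0, 52, 0, 0, 0], [-117, 0, 52, 0, 0, 0]]]}}

```text
time: 5.35
position: [0.5734, 0.1568, 0.141]
tool_rot: [0.986, 0.168, 0.0, -0.0]
ft_force: [0.9, 0.1, 1.3]
grip_width: 0.0006
```

```bash
python3 - <<'E'
from h import *
tool();c=grab("scene","scene2")
cv2.imwrite("pics/scene2_crop.png",cv2.resize(c["color"][180:320,200:380,::-1],None,fx=4,fy=4,interpolation=cv2.INTER_CUBIC))
E
```

```text
t 5.35 TCP clamp [-43.9  -0.7 141. ] grasp [-43.8  -0.6  90. ] tip [-43.8  -0.6  71. ]
tool axes in clamp x,y,z: [[1.0, -0.001, 0.001], [-0.001, -1.0, -0.001], [0.001, 0.001, -1.0]] Fclamp [ 0.9 -0.2  1.3] w 0.0006
```

View pics/scene2_crop.png

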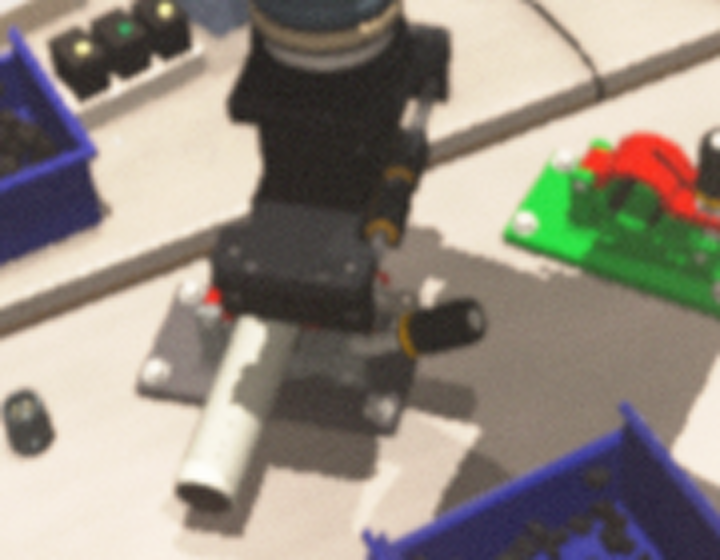

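The cap has swung over with the finger, with the red edges visible under the gripper at about (210,300) and (385,280). The nut is undisturbed. Now I'll press.

{"method": "carry_out", "body": {"rows": [[[-1, 0, 4, 0, 0, 0], [-2, 0, 8, 0, 0, 0], [-2, 0, 10, 0, 0, 0], [-2, 0, 10, 0, 0, 0], [-2, 0, 10, 0, 0, 0]]]}}

```text
time: 5.9
position: [0.5717, 0.1562, 0.1313]
tool_rot: [0.986, 0.168, 0.001, -0.0]
ft_force: [-2.1, -0.9, 2.9]
grip_width: 0.0002
```

{"method": "carry_out", "body": {"rows": [[[0, 0, 2, 0, 0, 0], [0, 0, 2, 0, 0, 0], [0, 0, 2, 0, 0, 0]]]}}

```text
time: 6.2
position: [0.5715, 0.1562, 0.1295]
tool_rot: [0.986, 0.168, 0.001, -0.0]
ft_force: [-3.1, -1.9, 4.8]
grip_width: 0.0007
```

{"method": "carry_out", "body": {"rows": [[[0, 0, 2, 0, 0, 0], [0, 0, 2, 0, 0, 0], [0, 0, 2, 0, 0, 0]]]}}

```text
time: 6.5
position: [0.5714, 0.1561, 0.1279]
tool_rot: [0.986, 0.168, 0.0, -0.0]
ft_force: [-4.4, -1.8, 7.8]
grip_width: 0.0004
```

{"method": "carry_out", "body": {"rows": [[[0, 0, 2, 0, 0, 0], [0, 0, 2, 0, 0, 0], [0, 0, 2, 0, 0, 0]]]}}

```text
time: 6.8
position: [0.5714, 0.1561, 0.1274]
tool_rot: [0.986, 0.168, 0.001, -0.0]
ft_force: [-6.8, -2.3, 16.3]
grip_width: 0.0003
```

{"method": "carry_out", "body": {"rows": [[[0, 0, 1, 0, 0, 0], [0, 0, 1, 0, 0, 0], [0, 0, -20, 0, 0, 0], [-10, 0, -60, 0, 0, 0], [-30, 0, -100, 0, 0, 0], [-40, 0, -130, 0, 0, 0], [-40, 0, -130, 0, 0, 0], [-40, 0, -130, 0, 0, 0]]], "fingers": 0.65}}

```text
time: 7.6
position: [0.535, 0.1432, 0.2561]
tool_rot: [0.986, 0.168, 0.004, -0.0]
ft_force: [-0.5, -0.4, -0.6]
grip_width: 0.0535
```

```bash
python3 - <<'E'
from h import *
o,Rt=tool();c=grab("wrist","wrist3");d=C(cloud(c));np.save("w3.npy",d)
cv2.imwrite("pics/wrist3v.png",c["color"][:300,120:520,::-1].repeat(2,0).repeat(2,1))
q=d[(c["depth"]>0)]
k=(q[:,0]>-170)&(q[:,0]<-90)&(q[:,1]>25)&(q[:,1]<110)&(q[:,2]<150);print("bin z",np.percentile(q[k][:,2],[50,99,100]),k.sum())
q=C(cloud(dict(np.load("wrist1.npz")))).reshape(-1,3)
k=(q[:,0]>-190)&(q[:,0]<-90)&(q[:,1]>25)&(q[:,1]<110)&(q[:,2]<150);print("bin z",np.percentile(q[k][:,2],[50,99,100]),k.sum())
E
```

```text
t 7.6 TCP clamp [-84.6  -0.8 256.1] grasp [-84.3  -0.9 205.1] tip [-84.1  -0.9 186.1]
tool axes in clamp x,y,z: [[1.0, -0.001, 0.007], [-0.001, -1.0, 0.001], [0.007, -0.001, -1.0]] Fclamp [-0.6 -0.2 -0.6] w 0.0535
bin z [-0.91373523 54.20077773 56.51706486] 4320
bin z [-0.70637569 55.77099933 57.21169212] 3672
```

View pics/wrist3v.png

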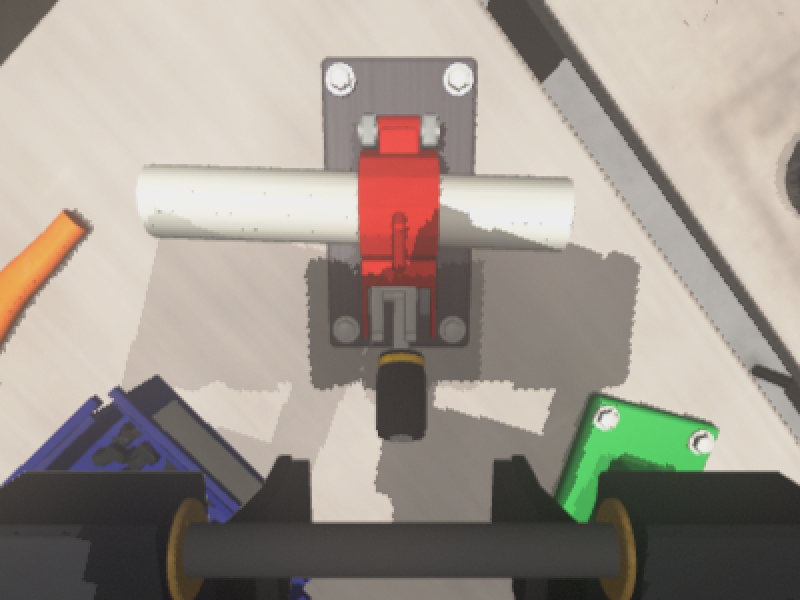

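The cap is down over the tube at (400,210). The keeper is centred near u=393 with its slot near 394, while the rod and nut are at about u=400. So the bolt needs about 3 mm to +y. I'll measure that and check the green look-alike's height under the gripper.

```bash
python3 - <<'E'
from h import *
c=dict(np.load("wrist3.npz"));Q=np.load("w3.npy");col=c["color"].astype(int)
for v in range(142,176,4):
    print(v,[(u,col[v,u].tolist()[1],Q[v,u].round(0).tolist()) for u in range(298,342,2)][:0], Q[v,300:342:1,2].round(0).astype(int).tolist())
print("y/px at lug:",Q[150,300].round(1),Q[150,338].round(1))
for v in (150,156,160): print(v,col[v,298:342].mean(-1).round(0).astype(int).tolist())
r=(col[...,0]-np.maximum(col[...,1],col[...,2])>50)&(abs(Q[...,1])<25)&(Q[...,0]<-25)&(Q[...,2]>40);print("lug",np.percentile(Q[r],[2,98],axis=0).round(1).tolist())
m=(Q[...,0]<-68)&(Q[...,0]>-125)&(abs(Q[...,1])<20)&(Q[...,2]>25);q=Q[m]
for x in range(-112,-66,8):
    s=q[abs(q[:,0]-x)<4];print(x,"ymid",((np.percentile(s[:,1],97)+np.percentile(s[:,1],3))/2).round(1),"ztop",np.percentile(s[:,2],90).round(1))
for n in("top0","scene0","wrist1"):
    c=dict(np.load(n+".npz"));q=C(cloud(c))[c["depth"]>0]
    k=(q[:,0]>-175)&(q[:,0]<-20)&(q[:,1]<-30)&(q[:,1]>-130)&(q[:,2]>50)&(q[:,2]<150);s=q[k]
    if len(s):print(n,len(s),np.percentile(s,[0,50,100],axis=0).round(0).tolist())
go([-101-23,-1,56+55],0.4)
go([-101,-1,56],0.4)
E
```

```text
142 [] [10, 55, 55, 54, 55, 55, 55, 53, 55, 55, 55, 55, 54, 56, 56, 55, 55, 55, 54, 55, 56, 56, 55, 54, 56, 54, 55, 55, 55, 55, 55, 56, 54, 55, 55, 54, 55, 55, 10, 11, 10, 11]
146 [] [10, 55, 55, 55, 33, 32, 57, 56, 57, 56, 58, 56, 23, 24, 23, 24, 24, 27, 27, 27, 26, 27, 27, 56, 56, 56, 57, 57, 56, 31, 32, 33, 32, 31, 31, 48, 54, 54, 11, 12, 12, 11]
150 [] [10, 54, 55, 56, 31, 32, 57, 58, 57, 56, 57, 56, 21, 21, 22, 21, 22, 28, 28, 27, 28, 28, 28, 57, 58, 57, 57, 57, 56, 31, 31, 33, 32, 31, 33, 49, 54, 55, 13, 10, 12, 11]
154 [] [11, 55, 55, 56, 33, 31, 57, 58, 57, 56, 56, 57, 11, 10, 11, 10, 11, 29, 29, 30, 30, 30, 29, 57, 56, 57, 56, 56, 58, 30, 33, 32, 32, 31, 33, 50, 55, 54, 10, 11, 11, 10]
158 [] [10, 53, 56, 54, 11, 11, 57, 56, 55, 57, 57, 57, 11, 11, 11, 11, 12, 31, 31, 33, 33, 31, 32, 57, 348, 57, 57, 57, 56, 10, 11, 11, 11, 11, 11, 50, 55, 55, 11, 10, 11, 10]
162 [] [11, 53, 53, 53, 12, 11, 57, 56, 57, 58, 57, 57, 12, 11, 12, 10, 10, 34, 35, 34, 34, 34, 32, 56, 58, 56, 56, 59, 57, 11, 10, 11, 11, 11, 11, 53, 54, 55, 11, 9, 12, 12]
166 [] [12, 11, 55, 55, 11, 10, 61, 60, 60, 
[... 1418 characters left out ...]
 -129.0, 51.0], [-165.0, -123.0, 62.0], [-143.0, -117.0, 73.0]]
wrist1 45 [[-162.0, -130.0, 51.0], [-150.0, -128.0, 54.0], [-142.0, -125.0, 59.0]]
t 7.65 TCP clamp [-85.   -0.7 255. ] grasp [-84.8  -0.7 204. ] tip [-84.7  -0.7 185. ]
tool axes in clamp x,y,z: [[1.0, -0.001, 0.005], [-0.001, -1.0, -0.0], [0.005, 0.0, -1.0]] Fclamp [ 0.4  1.  -0.4] w 0.0546
shift [-59.3   0.4  96.7] turn [ 1.000e-03  2.832e+00 -6.000e-03]
t 7.65 TCP clamp [-85.   -0.7 255. ] grasp [-84.8  -0.7 204. ] tip [-84.7  -0.7 185. ]
tool axes in clamp x,y,z: [[1.0, -0.001, 0.005], [-0.001, -1.0, -0.0], [0.005, 0.0, -1.0]] Fclamp [ 0.4  1.  -0.4] w 0.0546
shift [-36.5   0.3 151.8] turn [ 1.000e-03  2.832e+00 -6.000e-03]
```

{"method": "carry_out", "body": {"rows": [[[-20, 0, 32, 0, 0.95, 0], [-40, 0, 64, 0, 1.9, 0], [-59, 0, 97, 0, 2.83, 0], [-59, 0, 97, 0, 2.83, 0], [-51, 0, 115, 0, 2.83, 0], [-44, 0, 133, 0, 2.83, 0], [-37, 0, 152, 0, 2.83, 0], [-37, 0, 152, 0, 2.83, 0], [-37, 0, 152, 0, 2.83, 0], [-37, 0, 152, 0, 2.83, 0]]]}}

```text
time: 8.65
position: [0.4988, 0.1306, 0.1002]
tool_rot: [0.967, 0.163, 0.192, -0.033]
ft_force: [0.5, -0.1, 0.2]
grip_width: 0.0564
```

```bash
python3 - <<'E'
from h import *
tool();go([-101,-1,56],0.4)
E
```

```text
t 8.65 TCP clamp [-122.9   -0.7  100.2] grasp [-103.4   -0.6   53.1] tip [-96.1  -0.6  35.6]
tool axes in clamp x,y,z: [[0.924, -0.003, 0.383], [-0.003, -1.0, -0.001], [0.383, 0.0, -0.924]] Fclamp [ 0.4 -0.2  0.2] w 0.0564
t 8.65 TCP clamp [-122.9   -0.7  100.2] grasp [-103.4   -0.6   53.1] tip [-96.1  -0.6  35.6]
tool axes in clamp x,y,z: [[0.924, -0.003, 0.383], [-0.003, -1.0, -0.001], [0.383, 0.0, -0.924]] Fclamp [ 0.4 -0.2  0.2] w 0.0564
shift [ 3.   0.3 -1.7] turn [-0.002  0.052 -0.021]
```

{"method": "carry_out", "body": {"rows": [[[3, 0, -2, 0, 0, 0], [3, 0, -2, 0, 0, 0], [3, 0, -2, 0, 0, 0], [3, 0, -2, 0, 0, 0], [3, 0, -2, 0, 0, 0], [3, 0, -2, 0, 0, 0]]], "fingers": 0, "grip_force": 50}}

```text
time: 9.25
position: [0.5019, 0.1316, 0.1066]
tool_rot: [0.966, 0.164, 0.196, -0.033]
ft_force: [0.7, 0.6, -0.2]
grip_width: 0.0228
```

```bash
python3 - <<'E'
from h import *
tool();f=1.035
print("pull 20 along rod in tool:"); 
for d in(10,20,22): go([-44-(66.5+d)*np.sin(f),-1,22+(66.5+d)*np.cos(f)],0.4)
E
```

```text
t 9.25 TCP clamp [-119.7   -0.8  106.6] grasp [-99.9  -0.8  59.6] tip [-92.5  -0.8  42.1]
tool axes in clamp x,y,z: [[0.921, -0.001, 0.389], [-0.001, -1.0, 0.0], [0.389, -0.0, -0.921]] Fclamp [ 0.8  0.4 -0.2] w 0.0228
pull 20 along rod in tool:
t 9.25 TCP clamp [-119.7   -0.8  106.6] grasp [-99.9  -0.8  59.6] tip [-92.5  -0.8  42.1]
tool axes in clamp x,y,z: [[0.921, -0.001, 0.389], [-0.001, -1.0, 0.0], [0.389, -0.0, -0.921]] Fclamp [ 0.8  0.4 -0.2] w 0.0228
shift [-8.6  0.2 -5.2] turn [ 0.004  0.004 -0.005]
t 9.25 TCP clamp [-119.7   -0.8  106.6] grasp [-99.9  -0.8  59.6] tip [-92.5  -0.8  42.1]
tool axes in clamp x,y,z: [[0.921, -0.001, 0.389], [-0.001, -1.0, 0.0], [0.389, -0.0, -0.921]] Fclamp [ 0.8  0.4 -0.2] w 0.0228
shift [-14.5   0.2 -13.3] turn [ 0.004  0.004 -0.005]
t 9.25 TCP clamp [-119.7   -0.8  106.6] grasp [-99.9  -0.8  59.6] tip [-92.5  -0.8  42.1]
tool axes in clamp x,y,z: [[0.921, -0.001, 0.389], [-0.001, -1.0, 0.0], [0.389, -0.0, -0.921]] Fclamp [ 0.8  0.4 -0.2] w 0.0228
shift [-15.7   0.2 -14.9] turn [ 0.004  0.004 -0.005]
```

{"method": "carry_out", "body": {"rows": [[[-3, 0, -4, 0, 0, 0], [-6, 0, -8, 0, 0, 0], [-9, 0, -12, 0, 0, 0], [-12, 0, -16, 0, 0, 0], [-12, 0, -16, 0, 0, 0], [-12, 0, -16, 0, 0, 0]]]}}

```text
time: 9.85
position: [0.4878, 0.1264, 0.1165]
tool_rot: [0.966, 0.165, 0.197, -0.034]
ft_force: [7.2, 4.1, -10.1]
grip_width: 0.0229
```

```bash
python3 - <<'E'
from h import *
o,Rt=tool();F=RC.T@o["ft_force"];g=C(o["position"])+51*Rt[:,2]-[-99.9,-.8,59.6]
print("moved along rod",g@[-.86,0,.51],"perp",g@[.51,0,.86],"F along",F@[-.86,0,.51],"perp",F@[.51,0,.86])
E
```

```text
t 9.85 TCP clamp [-134.8   -1.   116.5] grasp [-114.8   -1.    69.5] tip [-107.4   -1.    52. ]
tool axes in clamp x,y,z: [[0.92, -0.0, 0.392], [0.0, -1.0, -0.001], [0.392, 0.001, -0.92]] Fclamp [  8.1   1.5 -10.1] w 0.0229
moved along rod 17.897667890528158 perp 0.927833022096049 F along -12.122620876117882 perp -4.53271573181383
```

```bash
cat >> h.py <<'E'
def swing(thetas,rad=0,dy=0):
    """rows turning the tool by theta about the bolt pivot (towards upright); rad: extra outward mm; dy: clamp y mm"""
    o,Rt=tool();p=C(o["position"])-[-44,0,22];p[1]=0
    g=C(o["position"])+51*Rt[:,2]-[-44,0,22];u=np.array([g[0],0,g[2]]);u/=np.linalg.norm(u)
    F=RC.T@o["ft_force"];t=np.array([u[2],0,-u[0]])
    print("grasp r",np.hypot(g[0],g[2]).round(1),"ang",np.arctan2(-g[0],g[2]).round(3),"y",g[1].round(2),"F rad",(F@u).round(1),"F swing(-=resist)",(F@t).round(1),"Fy",F[1].round(1))
    for i,th in enumerate(thetas):
        M=R.from_euler("y",th).as_matrix();k=(i+1)/len(thetas)
        d=M@(p+rad*k*u)-p+[0,dy*k,0]
        print(round(th,3),[round(float(x),1) for x in Rt.T@d],"turn y",round(-th/np.radians(8),2))
E
python3 -c "
from h import *
swing([.06,.12,.18,.23],2,3.3)"
```

```text
t 9.85 TCP clamp [-134.8   -1.   116.5] grasp [-114.8   -1.    69.5] tip [-107.4   -1.    52. ]
tool axes in clamp x,y,z: [[0.92, -0.0, 0.392], [0.0, -1.0, -0.001], [0.392, 0.001, -0.92]] Fclamp [  8.1   1.5 -10.1] w 0.0229
grasp r 85.3 ang 0.98 y -1.0 F rad -12.4 F swing(-=resist) -3.9 Fy 1.5
0.06 [7.2, -0.8, -3.0] turn y -0.43
0.12 [14.6, -1.7, -5.6] turn y -0.86
0.18 [22.1, -2.5, -7.7] turn y -1.29
0.23 [28.5, -3.3, -9.3] turn y -1.65
```

{"method": "carry_out", "body": {"rows": [[[3.6, -0.4, -1.5, 0, -0.21, 0], [7.2, -0.8, -3, 0, -0.43, 0], [11, -1.3, -4.3, 0, -0.65, 0], [14.6, -1.7, -5.6, 0, -0.86, 0], [18.4, -2.1, -6.7, 0, -1.08, 0], [22, -2.6, -7.7, 0, -1.29, 0], [28.5, -3.4, -9.3, 0, -1.65, 0], [28.5, -3.4, -9.3, 0, -1.65, 0], [28.5, -3.4, -9.3, 0, -1.65, 0]]]}}

```text
time: 10.75
position: [0.5092, 0.1368, 0.1362]
tool_rot: [0.982, 0.167, 0.086, -0.014]
ft_force: [7.7, 3.1, -10.1]
grip_width: 0.0229
```

```bash
python3 -c "
from h import *
swing([.05,.1,.15,.2],0,0)"
```

```text
t 10.75 TCP clamp [-111.2    1.7  136.2] grasp [-102.3    1.6   86. ] tip [-98.9   1.5  67.2]
tool axes in clamp x,y,z: [[0.985, -0.001, 0.174], [-0.001, -1.0, 0.002], [0.174, -0.002, -0.985]] Fclamp [  8.3   0.4 -10.1] w 0.0229
grasp r 86.5 ang 0.739 y 1.59 F rad -13.0 F swing(-=resist) -0.7 Fy 0.4
0.05 [6.3, 0.0, -2.2] turn y -0.36
0.1 [12.6, 0.0, -4.0] turn y -0.72
0.15 [19.1, 0.0, -5.5] turn y -1.07
0.2 [25.6, -0.0, -6.7] turn y -1.43
```

{"method": "carry_out", "body": {"rows": [[[0, -0.8, 0, 0, 0, 0], [2.1, -0.8, -0.8, 0, -0.12, 0], [4.2, -0.8, -1.5, 0, -0.24, 0], [6.3, -0.8, -2.2, 0, -0.36, 0], [8.4, -0.8, -2.8, 0, -0.48, 0], [10.5, -0.8, -3.4, 0, -0.6, 0], [12.6, -0.8, -4, 0, -0.72, 0], [12.6, -0.8, -4, 0, -0.72, 0]]]}}

```text
time: 11.55
position: [0.5197, 0.1415, 0.1418]
tool_rot: [0.985, 0.167, 0.037, -0.006]
ft_force: [6.0, 1.6, -10.7]
grip_width: 0.0229
```

```bash
python3 -c "
from h import *
swing([.05,.1,.15,.2],0,0)
c=grab('wrist','wrist4')"
```

```text
t 11.55 TCP clamp [-99.6   2.6 141.8] grasp [-95.8   2.6  90.9] tip [-94.4   2.5  72. ]
tool axes in clamp x,y,z: [[0.997, -0.001, 0.074], [-0.001, -1.0, 0.001], [0.074, -0.001, -0.997]] Fclamp [  6.2  -0.5 -10.7] w 0.0229
grasp r 86.2 ang 0.645 y 2.57 F rad -12.3 F swing(-=resist) -1.5 Fy -0.5
0.05 [6.2, -0.0, -2.2] turn y -0.36
0.1 [12.6, -0.0, -4.0] turn y -0.72
0.15 [19.0, -0.0, -5.6] turn y -1.07
0.2 [25.5, -0.0, -6.8] turn y -1.43
```

View pics/wrist4.png

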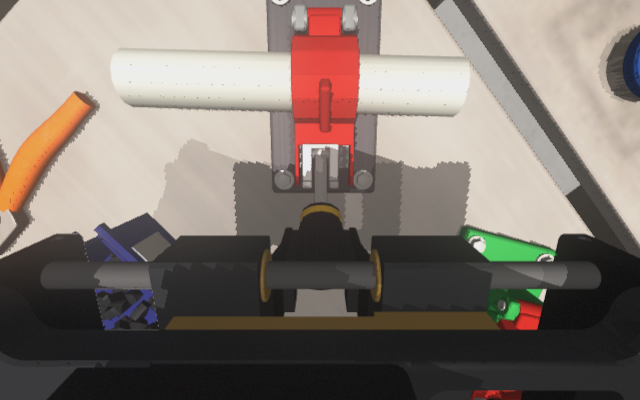

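The rod at about (320,175) sits between the keeper's white tines at about (306,160) and (335,160), and the swing force is only 1.5 N. I'll continue in small steps.

{"method": "carry_out", "body": {"rows": [[[2.1, 0, -0.8, 0, -0.12, 0], [4.2, 0, -1.5, 0, -0.24, 0], [6.2, 0, -2.2, 0, -0.36, 0], [8.3, 0, -2.8, 0, -0.48, 0], [10.5, 0, -3.4, 0, -0.6, 0], [12.6, 0, -4, 0, -0.72, 0], [12.6, 0, -4, 0, -0.72, 0]]]}}

```text
time: 12.3
position: [0.5312, 0.1457, 0.1462]
tool_rot: [0.986, 0.167, -0.013, 0.003]
ft_force: [6.3, 1.5, -10.5]
grip_width: 0.0233
```

```bash
python3 -c "
from h import *
swing([.05,.1,.15,.2],0,0)"
```

```text
t 12.3 TCP clamp [-87.4   2.8 146.2] grasp [-88.8   2.7  95.2] tip [-89.3   2.7  76.3]
tool axes in clamp x,y,z: [[1.0, -0.001, -0.026], [-0.001, -1.0, 0.001], [-0.026, -0.001, -1.0]] Fclamp [  6.4  -0.6 -10.5] w 0.0233
grasp r 85.8 ang 0.549 y 2.74 F rad -12.3 F swing(-=resist) 0.0 Fy -0.6
0.05 [6.2, -0.0, -2.2] turn y -0.36
0.1 [12.5, -0.0, -4.0] turn y -0.72
0.15 [18.9, -0.0, -5.6] turn y -1.07
0.2 [25.4, -0.0, -6.8] turn y -1.43
```

{"method": "carry_out", "body": {"rows": [[[3, 0, -1.3, 0, -0.18, 0], [6.2, 0, -2.5, 0, -0.36, 0], [9.4, 0, -3.6, 0, -0.54, 0], [12.5, 0, -4.7, 0, -0.72, 0], [15.7, 0, -5.6, 0, -0.9, 0], [18.9, 0, -6.5, 0, -1.07, 0], [18.9, 0, -6.5, 0, -1.07, 0]]]}}

```text
time: 13.0
position: [0.5489, 0.1521, 0.1513]
tool_rot: [0.982, 0.167, -0.086, 0.015]
ft_force: [5.2, 1.8, -12.5]
grip_width: 0.0232
```

```bash
python3 -c "
from h import *
swing([.05,.1,.15,.2,.25,.3,.35,.4,.42],1,0)"
```

```text
t 13.0 TCP clamp [-68.6   3.  151.3] grasp [-77.5   2.9 101.1] tip [-80.9   2.9  82.3]
tool axes in clamp x,y,z: [[0.985, -0.001, -0.175], [-0.001, -1.0, 0.0], [-0.175, -0.0, -0.985]] Fclamp [  5.5  -0.1 -12.5] w 0.0232
grasp r 85.9 ang 0.401 y 2.94 F rad -13.7 F swing(-=resist) 0.2 Fy -0.1
0.05 [6.1, -0.0, -2.3] turn y -0.36
0.1 [12.4, -0.0, -4.3] turn y -0.72
0.15 [18.8, -0.0, -5.9] turn y -1.07
0.2 [25.2, -0.0, -7.3] turn y -1.43
0.25 [31.7, -0.0, -8.3] turn y -1.79
0.3 [38.3, -0.0, -9.0] turn y -2.15
0.35 [44.8, -0.0, -9.4] turn y -2.51
0.4 [51.4, -0.0, -9.4] turn y -2.86
0.42 [54.1, -0.1, -9.4] turn y -3.01
```

It passed the catch zone (0.6–0.7 rad) with no resistance. On to near-upright.

{"method": "carry_out", "body": {"rows": [[[3, 0, -1.1, 0, -0.18, 0], [6.1, 0, -2.3, 0, -0.36, 0], [9.2, 0, -3.3, 0, -0.54, 0], [12.4, 0, -4.3, 0, -0.72, 0], [15.6, 0, -5.1, 0, -0.9, 0], [18.8, 0, -5.9, 0, -1.07, 0], [22, 0, -6.6, 0, -1.25, 0], [25.2, 0, -7.3, 0, -1.43, 0], [28.5, 0, -7.8, 0, -1.61, 0], [31.7, 0, -8.3, 0, -1.79, 0], [35, 0, -8.7, 0, -1.97, 0], [38.3, 0, -9, 0, -2.15, 0], [38.3, 0, -9, 0, -2.15, 0]]]}}

```text
time: 14.3
position: [0.5851, 0.165, 0.1518]
tool_rot: [0.958, 0.163, -0.233, 0.039]
ft_force: [5.5, 0.6, -12.4]
grip_width: 0.0232
```

```bash
python3 -c "
from h import *
swing([.03,.06,.09,.12],0,0)"
```

```text
t 14.3 TCP clamp [-30.1   3.1 151.8] grasp [-53.5   3.2 106.5] tip [-62.2   3.2  89.6]
tool axes in clamp x,y,z: [[0.889, -0.0, -0.459], [-0.001, -1.0, -0.0], [-0.459, 0.001, -0.889]] Fclamp [  5.4  -1.2 -12.4] w 0.0232
grasp r 85.0 ang 0.112 y 3.17 F rad -12.9 F swing(-=resist) 4.0 Fy -1.2
0.03 [3.7, -0.0, -1.4] turn y -0.21
0.06 [7.4, -0.0, -2.6] turn y -0.43
0.09 [11.1, -0.0, -3.7] turn y -0.64
0.12 [14.9, -0.0, -4.8] turn y -0.86
```

{"method": "carry_out", "body": {"rows": [[[2, 0.5, -0.7, 0, -0.1, 0], [3.7, 0.5, -1.4, 0, -0.21, 0], [5.6, 0.5, -2, 0, -0.32, 0], [7.4, 0.5, -2.6, 0, -0.43, 0], [9.2, 0.5, -3.2, 0, -0.54, 0], [9.2, 0.5, -3.2, 0, -0.54, 0], [9.2, 0.5, -3.2, 0, -0.54, 0]]]}}

```text
time: 15.0
position: [0.5935, 0.1678, 0.1531]
tool_rot: [0.948, 0.161, -0.27, 0.046]
ft_force: [4.6, 2.0, -13.3]
grip_width: 0.0229
```

```bash
python3 -c "
from h import *
swing([.03,.06,.09,.12],0,0)
c=grab('scene','scene5');cv2.imwrite('pics/scene5_crop.png',cv2.resize(c['color'][180:320,200:380,::-1],None,fx=4,fy=4,interpolation=cv2.INTER_CUBIC))"
```

```text
t 15.0 TCP clamp [-21.3   3.  153.1] grasp [-48.2   3.1 109.8] tip [-58.2   3.1  93.6]
tool axes in clamp x,y,z: [[0.85, -0.0, -0.527], [-0.001, -1.0, -0.0], [-0.527, 0.001, -0.85]] Fclamp [  5.    0.4 -13.3] w 0.0229
grasp r 87.9 ang 0.048 y 3.07 F rad -13.5 F swing(-=resist) 4.4 Fy 0.4
0.03 [3.7, -0.0, -1.4] turn y -0.21
0.06 [7.5, -0.0, -2.8] turn y -0.43
0.09 [11.3, -0.0, -4.0] turn y -0.64
0.12 [15.1, -0.0, -5.1] turn y -0.86
```

View pics/scene5_crop.png

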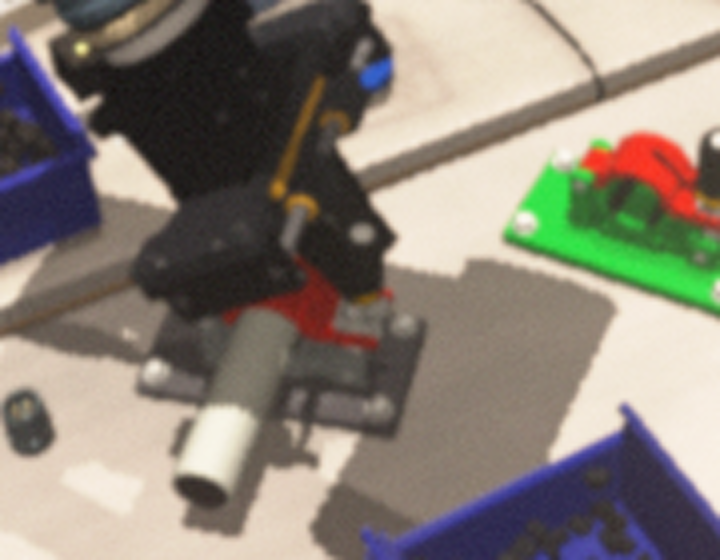

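The cap stays down, with the nut band at (370,298) just above the keeper. The last few degrees next, gently.

{"method": "carry_out", "body": {"rows": [[[1.8, 0, -0.4, 0, -0.1, 0], [3.7, 0, -0.8, 0, -0.21, 0], [5.6, 0, -1.2, 0, -0.32, 0], [7.5, 0, -1.6, 0, -0.43, 0], [7.5, 0, -1.6, 0, -0.43, 0], [7.5, 0, -1.6, 0, -0.43, 0]]]}}

```text
time: 15.65
position: [0.6004, 0.1702, 0.1504]
tool_rot: [0.94, 0.16, -0.298, 0.051]
ft_force: [5.3, 2.1, -13.1]
grip_width: 0.023
```

```bash
python3 -c "
from h import *
swing([.03,.06,.09,.12],0,0)"
```

```text
t 15.65 TCP clamp [-13.9   3.  150.4] grasp [-43.3   3.1 108.7] tip [-54.3   3.1  93.1]
tool axes in clamp x,y,z: [[0.817, -0.0, -0.576], [-0.001, -1.0, -0.0], [-0.576, 0.0, -0.817]] Fclamp [  5.7   0.2 -13.1] w 0.023
grasp r 86.7 ang -0.008 y 3.06 F rad -13.1 F swing(-=resist) 5.8 Fy 0.2
0.03 [3.7, -0.0, -1.4] turn y -0.21
0.06 [7.4, -0.0, -2.7] turn y -0.43
0.09 [11.2, -0.0, -3.9] turn y -0.64
0.12 [15.0, -0.0, -5.0] turn y -0.86
```

{"method": "carry_out", "body": {"rows": [[[1, 0, -0.7, 0, 0, 0], [2, 0, -1.4, 0, 0, 0], [3, 0, -2.1, 0, 0, 0], [3, 0, -2.1, 0, 0, 0], [3, 0, -2.1, 0, 0, 0]]]}}

```text
time: 16.15
position: [0.6023, 0.1708, 0.1506]
tool_rot: [0.939, 0.16, -0.3, 0.051]
ft_force: [0.7, 1.8, -12.3]
grip_width: 0.023
```

```bash
python3 -c "
from h import *
o,Rt=tool()
swing([],0,0);print('moment clamp',(RC.T@o['moment']).round(2))
for dz in(-5,-10,-15,-20): print(dz,(Rt.T@[0,0,dz]).round(1))"
```

```text
t 16.15 TCP clamp [-12.    3.  150.6] grasp [-41.6   3.  109.1] tip [-52.6   3.   93.6]
tool axes in clamp x,y,z: [[0.814, -0.0, -0.58], [-0.001, -1.0, -0.0], [-0.58, 0.001, -0.814]] Fclamp [  1.3   1.5 -12.3] w 0.023
t 16.15 TCP clamp [-12.    3.  150.6] grasp [-41.6   3.  109.1] tip [-52.6   3.   93.6]
tool axes in clamp x,y,z: [[0.814, -0.0, -0.58], [-0.001, -1.0, -0.0], [-0.58, 0.001, -0.814]] Fclamp [  1.3   1.5 -12.3] w 0.023
grasp r 87.1 ang -0.028 y 3.02 F rad -12.2 F swing(-=resist) 1.6 Fy 1.5
moment clamp [ 0.09 -2.14 -0.11]
-5 [2.9 0.  4.1]
-10 [5.8 0.  8.1]
-15 [ 8.7  0.  12.2]
-20 [11.6  0.  16.3]
```

{"method": "carry_out", "body": {"rows": [[[1.5, 0, 2, 0, 0, 0], [2.9, 0, 4.1, 0, 0, 0], [4.4, 0, 6.1, 0, 0, 0], [5.8, 0, 8.1, 0, 0, 0], [7.2, 0, 10.1, 0, 0, 0], [8.1, 0, 11.4, 0, 0, 0], [8.1, 0, 11.4, 0, 0, 0], [8.1, 0, 11.4, 0, 0, 0]]]}}

```text
time: 16.95
position: [0.6029, 0.1709, 0.137]
tool_rot: [0.939, 0.16, -0.3, 0.051]
ft_force: [0.7, 1.0, -9.6]
grip_width: 0.0231
```

```bash
python3 -c "
from h import *
o,Rt=tool()
swing([],0,0)"
```

```text
t 16.95 TCP clamp [-11.5   2.8 137. ] grasp [-41.    2.9  95.4] tip [-52.    2.9  79.9]
tool axes in clamp x,y,z: [[0.815, -0.001, -0.579], [-0.001, -1.0, 0.0], [-0.579, 0.0, -0.815]] Fclamp [ 1.   0.7 -9.6] w 0.0231
t 16.95 TCP clamp [-11.5   2.8 137. ] grasp [-41.    2.9  95.4] tip [-52.    2.9  79.9]
tool axes in clamp x,y,z: [[0.815, -0.001, -0.579], [-0.001, -1.0, 0.0], [-0.579, 0.0, -0.815]] Fclamp [ 1.   0.7 -9.6] w 0.0231
grasp r 73.5 ang -0.041 y 2.85 F rad -9.6 F swing(-=resist) 1.3 Fy 0.7
```

The spring force tracks nut ≈ 5 mm (9.6 N), so it is below the lip height and not resting on it. I'll lower the rest and release.

{"method": "carry_out", "body": {"rows": [[[0.8, 0, 1.1, 0, 0, 0], [1.6, 0, 2.2, 0, 0, 0], [2.3, 0, 3.2, 0, 0, 0], [2.3, 0, 3.2, 0, 0, 0], [2.3, 0, 3.2, 0, 0, 0]]]}}

```text
time: 17.45
position: [0.6029, 0.1709, 0.133]
tool_rot: [0.939, 0.16, -0.299, 0.051]
ft_force: [0.5, 0.9, -9.8]
grip_width: 0.023
```

{"method": "carry_out", "body": {"rows": [[[0, 0, 0, 0, 0, 0], [0, 0, 0, 0, 0, 0], [0, 0, 0, 0, 0, 0], [0, 0, 0, 0, 0, 0]]], "fingers": 0.55}}

```text
time: 17.85
position: [0.6032, 0.1707, 0.1341]
tool_rot: [0.939, 0.16, -0.299, 0.051]
ft_force: [0.3, -0.6, 0.5]
grip_width: 0.0444
```

```bash
python3 -c "
from h import *
o,Rt=tool();swing([],0,0)"
```

```text
t 17.85 TCP clamp [-11.2   2.6 134.1] grasp [-40.7   2.6  92.5] tip [-51.7   2.6  77. ]
tool axes in clamp x,y,z: [[0.816, -0.001, -0.579], [-0.001, -1.0, 0.001], [-0.579, -0.0, -0.816]] Fclamp [ 0.1 -0.7  0.5] w 0.0444
t 17.85 TCP clamp [-11.2   2.6 134.1] grasp [-40.7   2.6  92.5] tip [-51.7   2.6  77. ]
tool axes in clamp x,y,z: [[0.816, -0.001, -0.579], [-0.001, -1.0, 0.001], [-0.579, -0.0, -0.816]] Fclamp [ 0.1 -0.7  0.5] w 0.0444
grasp r 70.6 ang -0.046 y 2.59 F rad 0.5 F swing(-=resist) 0.0 Fy -0.7
```

{"method": "carry_out", "body": {"rows": [[[0, 0, -15, 0, 0, 0], [0, 0, -35, 0, 0, 0], [0, 0, -60, 0, 0, 0], [-20, 0, -85, 0, 1, 0], [-50, 0, -110, 0, 2, 0], [-90, 0, -130, 0, 3, 0], [-130, 0, -130, 0, 4, 0], [-145, 0, -120, 0, 4.4, 0], [-145, 0, -120, 0, 4.4, 0], [-145, 0, -120, 0, 4.4, 0]]]}}

```text
time: 18.85
position: [0.5569, 0.1546, 0.3157]
tool_rot: [0.986, 0.168, -0.001, 0.001]
ft_force: [1.1, 0.8, -0.4]
grip_width: 0.048
```

```bash
python3 -c "
from h import *
tool();c=grab('wrist','wrist6');Q=C(cloud(c));col=c['color'].astype(int)
s=grab('scene','scene6')
a=cv2.resize(c['color'][30:240,210:430,::-1],None,fx=1.8,fy=2.5,interpolation=cv2.INTER_CUBIC)
b=cv2.resize(s['color'][200:310,220:300+40,::-1],None,fx=3.3,fy=a.shape[0]/110,interpolation=cv2.INTER_CUBIC)
im=np.hstack([a,b])[:600,:800];cv2.imwrite('pics/final.png',im);print(im.shape)
W=(abs(Q[...,1])<40)&(c['depth']>0)
def rep(n,m): print(n,m.sum(),np.percentile(Q[m],[2,50,98],axis=0).round(1).tolist())
yel=W&(col[...,0]>110)&(col[...,2]<90)&(col[...,1]>70)&(col[...,0]-col[...,2]>40)&(Q[...,2]>40)&(Q[...,0]<-25);rep('yel',yel)
rep('nut',W&(Q[...,2]>85)&(Q[...,2]<130)&(abs(Q[...,0]+44)<25))
rep('lug',W&(col[...,0]-np.maximum(col[...,1],col[...,2])>50)&(Q[...,0]<-25)&(Q[...,2]>40))
rep('tube',(c['depth']>0)&(abs(Q[...,0])<22)&(Q[...,2]>50)&(Q[...,2]<72)&(abs(Q[...,1])<120)&(abs(Q[...,1])>22))
Q1=C(cloud(dict(np.load('wrist3.npz'))));rep2=Q1[(abs(Q1[...,0])<22)&(Q1[...,2]>50)&(Q1[...,2]<72)&(abs(Q1[...,1])<120)&(abs(Q1[...,1])>22)];print(np.percentile(rep2,[2,50,98],axis=0).round(1).tolist())
"
```

```text
t 18.85 TCP clamp [-60.2   2.7 315.7] grasp [-60.3   2.7 264.7] tip [-60.3   2.7 245.7]
tool axes in clamp x,y,z: [[1.0, -0.001, -0.002], [-0.001, -1.0, 0.001], [-0.002, -0.001, -1.0]] Fclamp [ 1.2  0.4 -0.4] w 0.048
(525, 792, 3)
yel 94 [[-35.2, -25.9, 60.7], [-29.0, 0.0, 335.6], [-26.5, 31.3, 336.7]]
nut 472 [[-55.8, -8.6, 87.7], [-44.0, 2.9, 100.5], [-33.3, 14.4, 102.4]]
lug 209 [[-56.5, -16.2, 53.1], [-31.5, -5.3, 54.7], [-25.7, 17.0, 56.1]]
tube 3889 [[-16.2, -75.9, 51.3], [0.9, 40.1, 60.4], [17.0, 116.6, 66.5]]
[[-17.0, -75.8, 51.6], [0.0, 39.5, 60.4], [16.2, 116.5, 66.5]]
```

View pics/final.png

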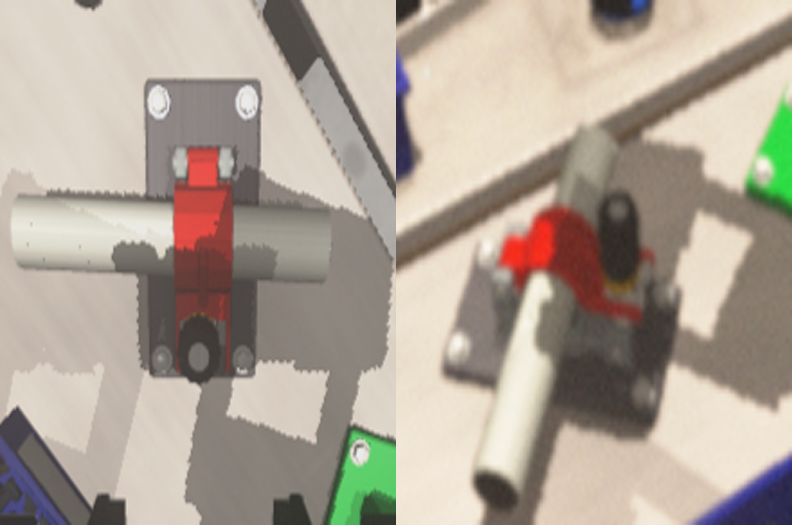

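The nut stands upright behind the keeper at crop (198,350), the cap is closed over the tube, and the tube is unmoved. The nut top reads 101–102 mm: 102 expected if seated, 106 if it were resting on the lip. Handing in.

```bash
python3 -c "
from rig import robot
print(robot.hand_in(), robot.get_obs()['time'])"
```

```text
the job is handed in; nothing more can be done
the job is handed in; nothing more can be done
```

The clamp is closed on the tube and the job is handed in, at about 19 s of the 72 s allowed. I swung the red cap over and pressed it home. I then pulled the nut out about 18 mm, moved the bolt about 3.5–4 mm towards +y to line up with the offset keeper, and swung it upright. It did not catch. I lowered the nut behind the lip and let go.

**Last checks:**
- **Nut:** its top reads about 102 mm above the bench, which is the height for seated; on the lip it would be about 106 mm. It stands at x = -44 mm in the clamp frame, so the bolt is upright.
- **Cap:** the lug is at the same height as when I pressed it home. The keeper top read 57 mm against the nominal 58 mm, with the bench itself reading about 1 mm low.
- **Tube:** it matches the picture taken just after the cap was pressed, to within 1 mm. I did not compare it separately with the very first picture.
- **Robot:** the gripper is open and about 0.14 m clear, and the wrist force is near zero.
- **Bystanders:** I did not measure the vial, tin or connector again at the end. The arm made no contact away from the clamp.

Two readings disagreed: the keeper's offset came out at +2.0 to +2.9 mm, and the bolt ended up at about +2.6 to +3.1 mm. Near upright there was a sideways force of up to 6 N from the grip; it dropped to under 2 N before I lowered the nut.

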